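# Hang the hooked strainer cup in the notch of the rinse tank's rim

## Robot

A 7-joint arm with a two-finger parallel gripper is mounted at the origin on the work surface; the furniture and walls round the work are solid. World frame = base frame: x ahead of the robot, y to its left, z up, the work surface at z = 0. Lengths are in m, angles in rad, forces in N, time in s.
With the tool pointing down it reaches from about 0.425 to 0.925 m from the base axis. Payload 6.8 kg.
Tool frame: the origin (TCP) lies at the very end of the fingers, on their centre line; the grasp point (between the pads) lies 19 mm behind it (bot.grasp_offset is the distance from the TCP to the grasp point, in m); z points along the fingers, y is the direction in which the jaws open and shut (so a half turn about z gives the same grasp; the last joint's range is limited). The gripper opens to 85 mm and grips with 20 to 120 N. Pads are 22 mm wide; open, the fingers measure 114 mm over their backs; the gripper's body (76 mm by 85 mm) begins 54 mm behind the grasp point. The pads swing forward as they close: fully open they stand 13 mm farther back than shut.
Start: joints at [1.149, 0.477, 0.022, 1.555, -0.011, 1.109, -0.083], TCP at [0.208, -0.642, 0.231] pointing down, gripper open.
Joint ranges: [-2.96, 2.96], [-0.34, 2.1], [-1.41, 1.46], [0.24, 2.44], [-1.37, 4.51], [0.17, 1.92], [-2.96, 2.96]. Speed limits (rad/s): [2.39, 2.39, 3.14, 3.14, 3.14, 3.14, 3.14].

## Interface

Orientations are given as a unit quaternion [w, x, y, z].
In Python, from station import monitor, cams, bot, finder gives the robot as it stands.
- The arm moves only by the tool jog_arm, never from a script. Its argument "plan" is a list of rows, each an object of numbers: "x", "y", "z": the shift along the tool's x, y, z as a fraction of full scale; "wx", "wy", "wz": the turn, a rotation vector about the tool's x, y, z as a fraction of full scale. A call has 1 to 12 rows; each row is the pose to reach, as a shift and turn from the pose measured when the call began, along the tool's axes at that moment, turning the shorter way round; what a row does not reach only later rows make up. Full scale, the value 1, is 20 cm for a shift and 180 degrees for a turn. A row lasts 1/12 s, in which the tool goes at most 41.7 mm and 7.16 degrees, less where a joint would pass 70% of its speed; a pose out of reach is approached as far as the arm can. A call with a number of a shift or a turn outside -1 to 1 is refused whole. A call with a gripper value outside its range is refused whole. "hand" is the opening, from -1 (shut) to 1 (fully open), set as the call begins (left out, the last holds). The fingers move at their own pace and stop on an object; "grip_force" is the grip in N (left out, the last holds). Time passes only in rows, so rows that repeat a pose let the fingers close. It gives the time, the measured TCP pose, the force and the opening at its end, in the units of the state.
- monitor.get_obs(): the state, without advancing time (a new reading comes with each control period).
- cams.read_camera(name): name is "scene" or "top"; returns the picture (384x512x3 uint8, red, green, blue); there is no depth.
- cams.get_calibration(name): a dict with "fx", "fy", "cx", "cy" (pixels), "extrinsics" (4x4, takes a point from world to camera coordinates). Camera axes: x right, y down, z forward; pixel columns grow to the right and rows downward; lengths in m; the calibration is good to about 2 mm. A picture is of the moment at which its call begins. get_calibration takes no time and is no camera call.
- bot.hand_in(): hands the job in, once; it reports no verdict.
Trained networks look in the newest picture that a camera, given by its name, has taken for a name from the list of things; names that differ only in an ending like _2 or _b are one class to them, and where a whole thing is asked for, a point or a joint stands for the part that bears it (a point fixed in the world has none). Each returns a list of dicts, best first, with "confidence" (0 to 1); they miss things now and then, are a little off and sometimes report something else, mostly with a low value. They report only what shows in the picture. A call takes as long as a camera call.
- finder.find_in(camera, target): "bbox" ([left, top, width, height] in pixels, round what is visible of it).
- finder.place_of(camera, target): "location" ([column, row] in pixels: a listed point, or the origin of a listed thing).
The state is a dict: "t": time; "q": joint angles; "joint_vel": joint speeds; "joint_torque": joint torques, N m; "eef_pos": TCP position; "tool_rot": TCP orientation; "contact_force": force on the tool from outside, world axes, zero at the start; "torque": the same for the moment, N m; "gripper_width": opening from 0.0 (shut) to 1.0 (fully open).
Only numpy, scipy, OpenCV 4.12 (cv2) and the standard library are available. Lean on these libraries where they do the work, as an engineer would, in place of code of your own. Each camera call takes 0.05 s, during which the arm holds its last target. There are 200 camera calls.

## Task

Pick up the hooked steel strainer cup by its wooden grip and hang it inside the white rinse tank by its own hook over the tank's front rim. The dark steel bar of that rim has one notch: slide the hook along the rim until it finds the notch and press it down gently, without forcing it, until it clicks fully home under the two spring catches, then let go. Leave the sanding block and the eggshell where they are.

Things in the scene. Friction and masses are not known exactly. Their poses are not given: they have to be found in the camera images.
- strainer_grip (a point): Centre of the cup's upright wooden grip, a post 16 (x) x 18 (y) x 56 mm tall right above the hook; this point is 28 mm below its top, 117 mm above the cup's underside, 40 mm above the hook's flat top. Take the grip from above. Axes as the cup's.
- strainer_hook (a point): Middle of the underside of the hook, 45 mm below the grip's centre, 72 mm above the cup's underside. The hook is an upside-down U, 26 mm wide along y, 5 mm thick: its slot is 11.5 mm wide in x, between the cup's back plate (+x) and a lip (-x) that reaches 27 mm below this point. The rim goes into this slot, with the cup inside the tank.
- tank_rim (a point): Middle of the top edge of the front rim, 104 mm above the table; y runs along the rim, +x into the tank. A dark steel bar 7 mm thick, centred on this line, forms the rim for at least 58 mm to either side. It has one notch, 30 mm wide along y, 16 mm deep, centred anywhere within 30 mm of this point to either side: its place is unmeasured and must be felt or seen.
- strainer: Loose steel strainer cup, 0.13 to 0.21 kg, a perforated open box 56 (x) x 60 (y) x 50 mm that stands upright at first. Origin at the centre of its underside, z up. Its hook and grip stand at its -x side, 34 mm from the origin.
- tank: Fixed white open rinse tank, 150 (x) x 240 mm (y), floor 6 mm thick, empty. Origin at the centre of its underside; the front rim with the notched bar is at its -x side, along y.
- sander: Bystander: brown sanding block 56 x 86 x 27 mm; origin at the centre of its underside.
- shell: Bystander: eggshell half, 48 mm across and 32 mm high; origin at the centre of its underside.
- pawl_l (a joint): Brass spring catch at the +y side of the notch: 0 m when out (it stands 3.5 mm into the notch), growing as it is pushed back. Its upper side slopes. The hook drops about 5 mm into the notch by itself and stops on the two catches; pressed down with about 10 N it snaps past them and its underside rests on the notch's bottom.
- pawl_r (a joint): The same catch at the -y side of the notch. With the hook home, the grip's centre is 133 mm above the table (149 mm while the hook rides on top of the rim) and the cup hangs clear of the tank's floor.

How it is judged:
By the outcome, as a careful person would: the job done as asked, in the order asked, and still so for the second after the job is handed in, with the robot touching nothing.
It also fails if it takes over 64 s, if anything falls off the work surface, if the arm or the gripper's body presses on something with over 40 N, if the wrist force passes 120 N, or if a joint passes its speed limit or range.

## Working session

There is one attempt and no reset: what is moved stays moved. The work goes in short steps, Python scripts to look and compute and a tool call to move; the robot and the scene stay as the last step left them, time stands still between calls to the robot, and variables do not carry over. Pictures are saved under pics/ and viewed, about 8 in all and at most 12, crops included, and the job is handed in when it is done.

Besides the shell and the picture viewer there is one more tool, called after ">>>" by a JSON object that holds its "name" and its "arguments", one argument or row to a line. jog_arm: Moves the arm, as the interface text tells. Shift numbers are shares of 20 cm and turn numbers shares of 180 degrees, none past 1 either way. Its arguments: {"type":"object","properties":{"plan":{"type":"array","items":{"type":"object","properties":{"x":{"type":"number","minimum":-1,"maximum":1},"y":{"type":"number","minimum":-1,"maximum":1},"z":{"type":"number","minimum":-1,"maximum":1},"wx":{"type":"number","minimum":-1,"maximum":1},"wy":{"type":"number","minimum":-1,"maximum":1},"wz":{"type":"number","minimum":-1,"maximum":1}}}},"hand":{"type":"number"},"grip_force":{"type":"number"}},"required":["plan"]}

```bash
mkdir -p pics; ls; cat > h.py <<'E'
import numpy as np, cv2
from station import monitor, cams, bot, finder
from scipy.spatial.transform import Rotation as R
def cal(n):
    c=cams.get_calibration(n); E=np.array(c["extrinsics"]); K=np.array([[c["fx"],0,c["cx"]],[0,c["fy"],c["cy"]],[0,0,1.]])
    return K,E
def proj(n,p):
    K,E=cal(n); q=K@(E@np.append(p,1))[:3]; return q[:2]/q[2]
def tri(a,b,na="scene",nb="top"):
    P=[(lambda K,E:K@E[:3])(*cal(n)) for n in (na,nb)]
    X=cv2.triangulatePoints(P[0],P[1],np.array(a,float).reshape(2,1),np.array(b,float).reshape(2,1))[:,0]; X=X[:3]/X[3]
    e=[np.linalg.norm(proj(n,X)-p) for n,p in ((na,a),(nb,b))]
    return X,e
def onplane(n,uv,z):
    K,E=cal(n); C=-E[:3,:3].T@E[:3,3]; d=E[:3,:3].T@np.linalg.inv(K)@np.append(uv,1); return C+d*(z-C[2])/d[2]
def rot():
    q=monitor.get_obs()["tool_rot"]; return R.from_quat([q[1],q[2],q[3],q[0]])
E
python3 - <<'E'
from h import *
ims=[]
for n in("scene","top"):
    im=cams.read_camera(n); cv2.imwrite(f"pics/{n}0.png",im[...,::-1]); 
    K,E=cal(n); print(n,K[0,0],(-E[:3,:3].T@E[:3,3]).round(3),E[2,:3].round(2))
pts={}
for t in("strainer_grip","strainer_hook","tank_rim","strainer","tank","sander","shell"):
    r={n:finder.place_of(n,t) for n in("scene","top")}
    for n in r: print(t,n,[(np.round(d["location"],1).tolist(),round(d["confidence"],2)) for d in r[n][:2]])
    if r["scene"] and r["top"]:
        X,e=tri(r["scene"][0]["location"],r["top"][0]["location"]); print("   ",X.round(4),np.round(e,1))
o=monitor.get_obs(); print(o["t"],o["eef_pos"],rot().as_matrix().round(3),o["gripper_width"])
E
```

```text
pics
scene 496.6464481188744 [-0.348  0.86   0.583] [ 0.73 -0.54 -0.42]
top 447.42156307152624 [0.456 0.18  0.991] [ 0.03  0.02 -1.  ]
strainer_grip scene [([217.6, 182.4], 0.82)]
strainer_grip top [([187.9, 186.0], 0.92)]
    [0.5001 0.3207 0.1221] [0.2 0.3]
strainer_hook scene [([223.1, 200.8], 0.69)]
strainer_hook top [([194.3, 186.7], 0.56)]
    [0.4986 0.3115 0.075 ] [1.4 1.9]
tank_rim scene []
tank_rim top [([328.2, 199.2], 0.97)]
strainer scene [([215.0, 225.1], 0.95)]
strainer top [([203.4, 174.9], 0.65)]
    [ 0.5326  0.3078 -0.006 ] [0.3 0.5]
tank scene [([290.2, 196.2], 0.91)]
tank top [([314.4, 168.1], 0.6)]
    [ 0.5525  0.0588 -0.0048] [0.4 0.7]
sander scene [([301.6, 231.1], 0.62)]
sander top [([256.8, 250.0], 0.62)]
    [0.3688 0.1818 0.0157] [0.6 0.8]
shell scene [([180.8, 209.6], 0.51)]
shell top [([187.7, 132.5], 0.84)]
    [0.6264 0.3461 0.0055] [1.1 1.5]
0.8 [ 0.20834647 -0.64205862  0.23131796] [[ 0.951  0.309  0.   ]
 [ 0.309 -0.951 -0.   ]
 [ 0.     0.    -1.   ]] 0.9999116288842648
```

```bash
python3 - <<'E'
import cv2,numpy as np
t=cv2.imread("pics/top0.png"); s=cv2.imread("pics/scene0.png")
a=cv2.resize(t[100:290,140:400],None,fx=3,fy=3,interpolation=cv2.INTER_CUBIC); cv2.imwrite("pics/topc.png",a)
a=cv2.resize(s[120:320,140:400],None,fx=3,fy=3,interpolation=cv2.INTER_CUBIC); cv2.imwrite("pics/scenec.png",a)
E
```

```text
(no output)
```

View pics/topc.png

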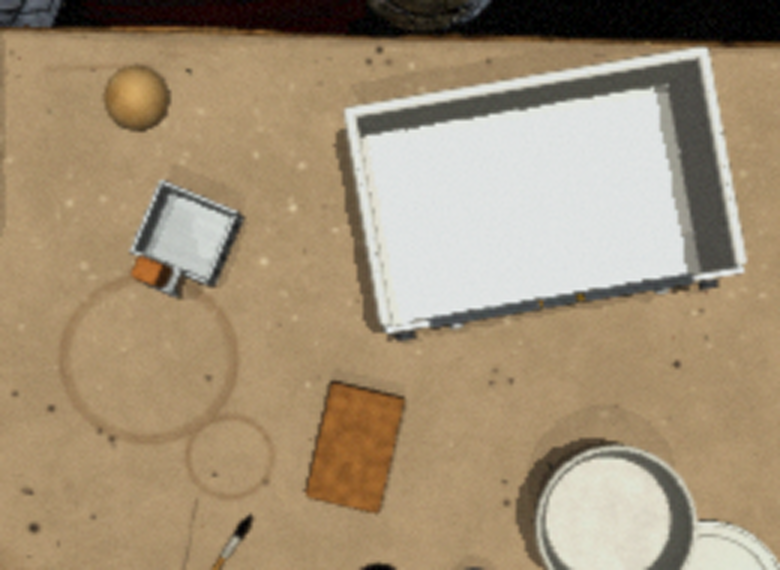

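View pics/scenec.png

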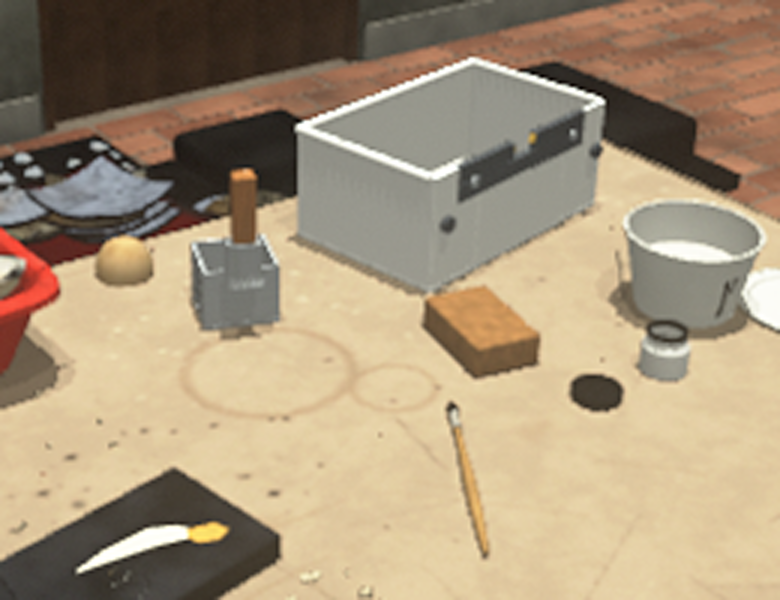

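The top view shows the strainer (grip at crop ~(150,270)), and the tank rim with two brass catches at crop ~(540,303) and (580,297). The scene view confirms the notch: one brass catch shows at crop ~(532,137).

```bash
python3 - <<'E'
from h import *
for t in("pawl_l","pawl_r","tank_rim"):
  for n in("scene","top"):
    print(t,n,[(np.round(d["location"],1).tolist(),round(d["confidence"],2)) for d in finder.place_of(n,t)[:3]])
off=np.array([140,100])
P=lambda c,z: onplane("top",np.array(c)/3+off-1/3,z)[:2]
c=[P(p,.104) for p in((383,333),(743,270),(706,50),(347,108))]
print("tank",np.round(c,4)); print([np.linalg.norm(c[i]-c[i-1]).round(4) for i in range(4)])
yaw=lambda d:np.degrees(np.arctan2(d[1],d[0])).round(2)
print("into-tank dirs",yaw(c[2]-c[1]),yaw(c[3]-c[0]),"y dirs-90",yaw(c[0]-c[1])-90,yaw(c[3]-c[2])-90)
print("catches",P((540,303),.1).round(4),P((580,297),.1).round(4))
s=[P(p,.05) for p in((163,183),(241,214),(212,285),(134,253))]
print("cup",np.round(s,4),np.mean(s,0).round(4),[np.linalg.norm(s[i]-s[i-1]).round(4) for i in range(4)])
print(yaw(s[1]-s[2]),yaw(s[0]-s[3]),yaw(s[3]-s[2])-90,yaw(s[0]-s[1])-90)
print("grip top z.145",P((150,263),.145).round(4))
# precise bar line: dark bluish band in top
t=cv2.imread("pics/top0.png").astype(int)
s=cv2.imread("pics/scene0.png"); cv2.imwrite("pics/z.png",np.vstack([cv2.resize(s[145:200,280:350],None,fx=8,fy=8,interpolation=cv2.INTER_CUBIC)[:,:560],cv2.resize(t[185:203,270:340].astype(np.uint8),None,fx=8,fy=8,interpolation=cv2.INTER_CUBIC)]))
E
```

```text
Traceback (most recent call last):
ValueError: it knows: sander, shell, strainer, strainer_grip, strainer_hook, tank, tank_rim
```

```bash
python3 - <<'E'
from h import *
for t in("tank_rim",):
  for n in("scene","top"):
    cams.read_camera(n)
    print(t,n,[(np.round(d["location"],1).tolist(),round(d["confidence"],2)) for d in finder.place_of(n,t)[:3]])
off=np.array([140,100])
P=lambda c,z: onplane("top",np.array(c)/3+off-1/3,z)[:2]
c=[P(p,.104) for p in((383,333),(743,270),(706,50),(347,108))]
print("tank",np.round(c,4)); print([np.linalg.norm(c[i]-c[i-1]).round(4) for i in range(4)])
yaw=lambda d:np.degrees(np.arctan2(d[1],d[0])).round(2)
print("into-tank dirs",yaw(c[2]-c[1]),yaw(c[3]-c[0]),"y dirs-90",yaw(c[0]-c[1])-90,yaw(c[3]-c[2])-90)
print("catches",P((540,303),.1).round(4),P((580,297),.1).round(4))
s=[P(p,.05) for p in((163,183),(241,214),(212,285),(134,253))]
print("cup",np.round(s,4),np.mean(s,0).round(4),[np.linalg.norm(s[i]-s[i-1]).round(4) for i in range(4)])
print(yaw(s[1]-s[2]),yaw(s[0]-s[3]),yaw(s[3]-s[2])-90,yaw(s[0]-s[1])-90)
print("grip top z.145",P((150,263),.145).round(4))
t=cv2.imread("pics/top0.png")
s=cv2.imread("pics/scene0.png"); cv2.imwrite("pics/z.png",np.vstack([cv2.resize(s[145:200,280:350],None,fx=8,fy=8,interpolation=cv2.INTER_CUBIC)[:,:560],cv2.resize(t[187:203,290:360].astype(np.uint8),None,fx=8,fy=8,interpolation=cv2.INTER_CUBIC)]))
E
```

```text
tank_rim scene [([313.8, 166.1], 0.68)]
tank_rim top [([327.7, 201.1], 0.9), ([189.4, 185.6], 0.52)]
tank [[ 0.4559  0.164 ]
 [ 0.5038 -0.0716]
 [ 0.6489 -0.0448]
 [ 0.6045  0.1918]]
[np.float64(0.1512), np.float64(0.2405), np.float64(0.1476), np.float64(0.2407)]
into-tank dirs 10.48 10.58 y dirs-90 11.469999999999999 10.629999999999995
catches [0.4786 0.0606] [0.4833 0.0343]
cup [[0.5573 0.3207]
 [0.5368 0.265 ]
 [0.4864 0.2839]
 [0.5074 0.3396]] [0.522  0.3023] [np.float64(0.0534), np.float64(0.0593), np.float64(0.0539), np.float64(0.0595)]
-20.54 -20.73 -20.739999999999995 -20.200000000000003
grip top z.145 [0.4961 0.3131]
```

View pics/z.png

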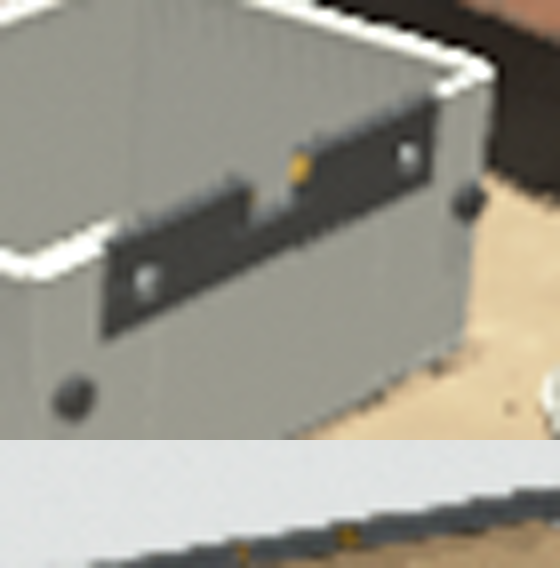

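```bash
cat > ov.py <<'E'
from h import *
def frame(o,yaw): 
    M=R.from_euler('z',yaw,degrees=True).as_matrix(); return lambda p: np.array(o)+M@np.array(p)
def box(f,c,h):
    return [f(np.array(c)+np.array([i,j,k])*h) for i in(-1,1) for j in(-1,1) for k in(-1,1)]
ED=[(a,b) for a in range(8) for b in range(a+1,8) if bin(a^b).count("1")==1]
def draw(im,n,pts,roi,s,col):
    q=[((proj(n,p)-roi[:2]+.5)*s-.5) for p in pts]
    for a,b in ED: cv2.line(im,tuple(int(v) for v in np.round(q[a]*16)),tuple(int(v) for v in np.round(q[b]*16)),col,1,cv2.LINE_AA,4)
def crop(im,roi,s): return cv2.resize(im[roi[1]:roi[3],roi[0]:roi[2]],None,fx=s,fy=s,interpolation=cv2.INTER_CUBIC)
E
python3 - <<'E'
from ov import *
print("catch -y",tri((317.2,165.8),(333.3,198.9)))
a=onplane("top",(320.2,200.6),.1);b=onplane("top",(333.3,198.9),.1);m=(a+b)/2;print(a,b,m,np.linalg.norm(a-b))
S=frame((.522,.3023,0),-20.6); N=frame((m[0],m[1],0),10.8)
out=[]
for rs,rt in(((190,170,240,240),(175,150,225,205)),((285,140,350,195),(300,180,365,215))):
  row=[]
  for n,roi in(("scene",rs),("top",rt)):
    im=crop(cv2.imread(f"pics/{n}0.png"),roi,6)
    if rs[0]==190:
        draw(im,n,box(S,(0,0,.025),(.028,.030,.025)),roi,6,(0,0,255))
        draw(im,n,box(S,(-.034,0,.117),(.008,.009,.028)),roi,6,(0,255,0))
    else:
        draw(im,n,box(N,(0,0,.096),(.0035,.015,.008)),roi,6,(0,255,0))
    im=cv2.copyMakeBorder(im,0,max(0,(420 if rs[0]==190 else 330)-im.shape[0]),0,max(0,390-im.shape[1]),cv2.BORDER_CONSTANT)
    row.append(im)
  out.append(np.hstack(row))
o=np.vstack(out); o=cv2.resize(o,None,fx=.8,fy=.8); cv2.imwrite("pics/ov1.png",o); print(o.shape)
E
```

```text
catch -y (array([0.48288491, 0.03424526, 0.10253646]), [np.float64(0.0734855252895345), np.float64(0.11544423442390177)])
[0.47873851 0.05953144 0.1       ] [0.48280763 0.03366206 0.1       ] [0.48077307 0.04659675 0.1       ] 0.02618745229049638
(600, 624, 3)
```

View pics/ov1.png

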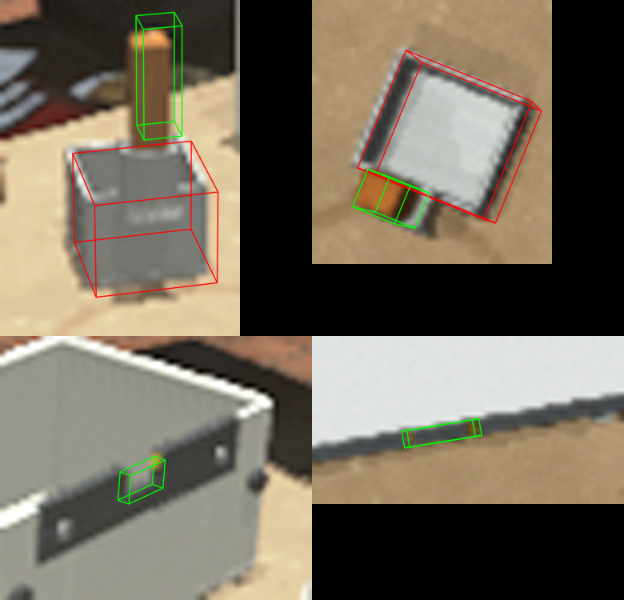

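```bash
python3 - <<'E'
from ov import *
from scipy.optimize import minimize
rois={"scene":(200,165,240,215),"top":(175,175,215,205)}
masks={}; k=8
for n,roi in rois.items():
    im=crop(cv2.imread(f"pics/{n}0.png"),roi,k); h=cv2.cvtColor(im,cv2.COLOR_BGR2HSV)
    m=((h[...,0]>3)&(h[...,0]<16)&(h[...,1]>(120))).astype(np.uint8)
    l,lab,st,_=cv2.connectedComponentsWithStats(m); j=1+np.argmax(st[1:,4]); masks[n]=(lab==j)
    cv2.imwrite(f"pics/m_{n}.png",masks[n]*255); b=st[j]; print(n,b[:2]/k+roi[:2],(b[2:4])/k)
def iou(n,x,y,z,yaw):
    roi=rois[n]; q=np.array([(proj(n,p)-roi[:2]+.5)*k-.5 for p in box(frame((x,y,z),yaw),(0,0,0),(.008,.009,.028))])
    c=cv2.convexHull((q*16).astype(np.int32)); im=np.zeros(masks[n].shape,np.uint8); cv2.fillConvexPoly(im,c,1,shift=4)
    im=im>0; return (im&masks[n]).sum()/(im|masks[n]).sum()
for free in(0,1):
    f=lambda v:-sum(iou(n,v[0],v[1],v[2] if free else .117,-20.6) for n in rois)
    x0=[.497,.317,.117]; r=minimize(f,x0,method="Nelder-Mead",options=dict(initial_simplex=[x0]+[np.array(x0)+d for d in np.eye(3)*.006],xatol=1e-4))
    print(free,r.x.round(4),[round(iou(n,*(r.x if free else [*r.x[:2],.117]),-20.6),3) for n in rois])
for n in rois:
    f=lambda v:-iou(n,v[0],v[1],.117,-20.6); x0=[.497,.317]; r=minimize(f,x0,method="Nelder-Mead",options=dict(initial_simplex=[x0,[.503,.317],[.497,.323]],xatol=1e-4)); print(n,r.x.round(4),r.fun)
g=(.4975,.3175); 
E
python3 - <<'E'
import cv2,numpy as np
a=cv2.imread("pics/m_scene.png");b=cv2.imread("pics/m_top.png");print(a.shape,b.shape)
E
```

```text
scene [216.375 176.   ] [ 9.75 24.75]
top [183.375 185.5  ] [13.375 10.   ]
0 [0.4919 0.3175 0.1201] [np.float64(0.706), np.float64(0.771)]
(400, 320, 3) (240, 320, 3)[ WARN:0@0.862] global loadsave.cpp:1063 imwrite_ Unsupported depth image for selected encoder is fallbacked to CV_8U.
Traceback (most recent call last):
  File "h.py", line 8, in proj
    K,E=cal(n); q=K@(E@np.append(p,1))[:3]; return q[:2]/q[2]
        ~~~^^^
  File "h.py", line 5, in cal
    c=cams.get_calibration(n); E=np.array(c["extrinsics"]); K=np.array([[c["fx"],0,c["cx"]],[0,c["fy"],c["cy"]],[0,0,1.]])
ValueError: time passes only in moves, steps and waits
```

```bash
python3 - <<'E'
import re
s=open("h.py").read()
s=s.replace("def cal(n):","import functools\n@functools.lru_cache\ndef cal(n):"); open("h.py","w").write(s)
E
cat > fit.py <<'E'
from ov import *
from scipy.optimize import minimize
rois={"scene":(200,165,240,215),"top":(175,175,215,205)}
masks={}; k=8
for n,roi in rois.items():
    im=crop(cv2.imread(f"pics/{n}0.png"),roi,k); h=cv2.cvtColor(im,cv2.COLOR_BGR2HSV)
    m=((h[...,0]>3)&(h[...,0]<16)&(h[...,1]>(120))).astype(np.uint8)
    l,lab,st,_=cv2.connectedComponentsWithStats(m); j=1+np.argmax(st[1:,4]); masks[n]=(lab==j)
def iou(n,x,y,z,yaw):
    roi=rois[n]; q=np.array([(proj(n,p)-roi[:2]+.5)*k-.5 for p in box(frame((x,y,z),yaw),(0,0,0),(.008,.009,.028))])
    c=cv2.convexHull((q*16).astype(np.int32)); im=np.zeros(masks[n].shape,np.uint8); cv2.fillConvexPoly(im,c,1,shift=4)
    im=im>0; return (im&masks[n]).sum()/(im|masks[n]).sum()
def opt(ns,free):
    f=lambda v:-sum(iou(n,v[0],v[1],v[2] if free else .117,-20.6) for n in ns)
    x0=[.497,.317,.117]; r=minimize(f,x0,method="Nelder-Mead",options=dict(initial_simplex=[x0]+[np.array(x0)+d for d in np.eye(3)*.008],xatol=1e-4))
    print(ns,free,r.x.round(4),[round(iou(n,*(r.x if free else [*r.x[:2],.117]),-20.6),3) for n in ns]); return r.x
opt(["scene","top"],0); v=opt(["scene","top"],1); opt(["scene"],0); opt(["top"],0)
ims=[]
for n,roi in rois.items():
    im=crop(cv2.imread(f"pics/{n}0.png"),roi,k); im2=im.copy(); im2[~masks[n]]//=3
    draw(im,n,box(frame(v,-20.6),(0,0,0),(.008,.009,.028)),roi,k,(0,255,0)); o=np.hstack([im,im2]); ims.append(o)
o=cv2.resize(np.vstack(ims),None,fx=.85,fy=.85); cv2.imwrite("pics/fit.png",o)
E
python3 fit.py
```

```text
['scene', 'top'] 0 [0.492  0.3178 0.1209] [np.float64(0.708), np.float64(0.77)]
['scene', 'top'] 1 [0.4922 0.3181 0.1094] [np.float64(0.785), np.float64(0.784)]
['scene'] 0 [0.4834 0.3235 0.1152] [np.float64(0.769)]
['top'] 0 [0.4915 0.3158 0.1218] [np.float64(0.772)]
```

View pics/fit.png

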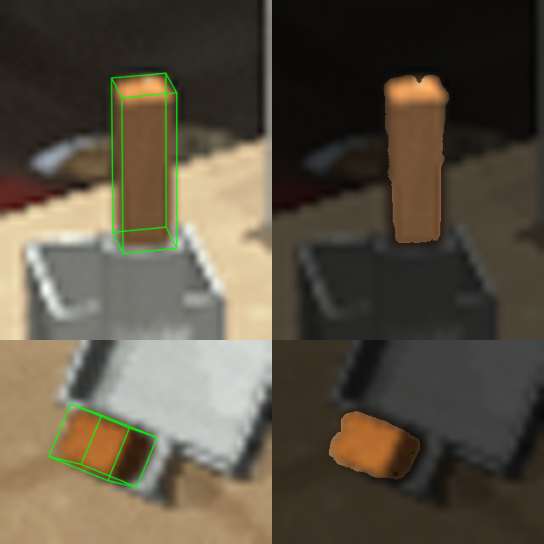

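```bash
python3 - <<'E'
from ov import *
print("grip top",tri((220.4,177.7),(188.5,189.5)))
for z in(.137,.145): print(z,onplane("top",(188.5,189.5),z),onplane("scene",(220.4,177.7),z))
# cup rim corners, scene ov1 crop: /4.8+(190,170); top full
sc=lambda p:np.array(p)/4.8+(190,170)-.4
tp=lambda p:np.array(p)/3+(140,100)-1/3
print("L",tri(sc((70,152)),tp((163,183))),tri(sc((70,152)),tp((134,253))))
for n in("scene","top"):
  cams.read_camera(n)
  for t in("strainer_grip","strainer_hook","strainer"):
    print(n,t,[(np.round(d["location"],1).tolist(),round(d["confidence"],2)) for d in finder.place_of(n,t)[:2]],[(np.round(d["bbox"],1).tolist(),round(d["confidence"],2)) for d in finder.find_in(n,t)[:1]])
    print("   pred",proj(n,frame((.492+.0318,.318-.012,0),-20.6)({"strainer_grip":(-.034,0,.117),"strainer_hook":(-.034,0,.072),"strainer":(0,0,0)}[t])).round(1))
print(monitor.get_obs()["t"])
E
```

```text
grip top (array([0.49293079, 0.31744119, 0.1353183 ]), [np.float64(0.33751983905827726), np.float64(0.4754594665559638)])
0.137 [0.49231104 0.31643731 0.137     ] [0.49041746 0.31992908 0.137     ]
0.145 [0.49196914 0.31515485 0.145     ] [0.47536754 0.32961725 0.145     ]
L (array([0.55782619, 0.32138457, 0.0509789 ]), [np.float64(0.36253146624354504), np.float64(0.4969964204194306)]) (array([0.5110446 , 0.34222757, 0.07534979]), [np.float64(3.076600702671519), np.float64(4.162067683071248)])
scene strainer_grip [([220.1, 183.5], 0.8)] [([203.2, 176.4, 34.9, 53.0], 0.81)]
   pred [220.8 185.5]
scene strainer_hook [([223.1, 202.6], 0.79), ([289.0, 199.1], 0.44)] [([207.0, 177.7, 23.7, 51.7], 0.79)]
   pred [220.9 203.6]
scene strainer [([216.1, 223.4], 0.98)] [([198.3, 179.2, 34.7, 49.1], 0.91)]
   pred [218.  224.3]
top strainer_grip [] [([184.8, 158.0, 39.3, 38.7], 0.68)]
   pred [189.3 190.1]
top strainer_hook [([193.9, 188.7], 0.84)] [([186.4, 154.9, 33.0, 46.5], 0.93)]
   pred [192.8 191.1]
top strainer [([206.6, 174.7], 0.76), ([190.9, 188.5], 0.47)] [([183.8, 160.2, 37.9, 35.7], 0.6)]
   pred [203.4 178.4]
1.7
```

Measured grip centre ≈ (0.493, 0.3165), cup yaw ≈ −20.6°, notch ≈ (0.481, 0.0466), rim yaw ≈ 10.8°. The cup rim (z 0.051), the catch (z 0.1025) and the 26 mm catch spacing match the text. The grip top came out at z 0.135 rather than 0.145, so I'll recheck it above the grip. Moving there now.

>>> {"name": "jog_arm", "arguments": {
  "plan": [
    {"x": 0.5,"y": -0.5,"z": -0.3},
    {"x": 1,"y": -1,"z": -0.3},
    {"x": 1,"y": -1,"z": -0.3},
    {"x": 1,"y": -1,"z": -0.3},
    {"x": 1,"y": -1,"z": -0.3},
    {"x": 1,"y": -1,"z": -0.3},
    {"x": 1,"y": -1,"z": -0.3},
    {"x": 1,"y": -1,"z": -0.3}
  ],
  "hand": 1
}}

```text
invalid input at $.plan[0]: expected keys x, y, z, wx, wy, wz
```

>>> {"name": "jog_arm", "arguments": {
  "plan": [
    {"x": 1,"y": -1},
    {"x": 1,"y": -1},
    {"x": 1,"y": -1},
    {"x": 1,"y": -1},
    {"x": 1,"y": -1},
    {"x": 1,"y": -1},
    {"x": 1,"y": -1},
    {"x": 1,"y": -1}
  ]
}}

```text
invalid input at $.plan[0]: expected keys x, y, z, wx, wy, wz
```

>>> {"name": "jog_arm", "arguments": {
  "plan": [
    {"x": 0.42,"y": -1,"wz": -0.04},
    {"x": 0.42,"y": -1,"wz": -0.08},
    {"x": 0.42,"y": -1,"wz": -0.12},
    {"x": 0.42,"y": -1,"wz": -0.16},
    {"x": 0.42,"y": -1,"wz": -0.2},
    {"x": 0.42,"y": -1,"wz": -0.24},
    {"x": 0.42,"y": -1,"wz": -0.286},
    {"x": 0.42,"y": -1,"wz": -0.286},
    {"x": 0.42,"y": -1,"wz": -0.286}
  ]
}}

```text
invalid input at $.plan[0]: expected keys x, y, z, wx, wy, wz
```

```bash
cat >> h.py <<'E'
def go(p,yaw=None):
    o=monitor.get_obs(); Rm=rot(); d=Rm.inv().apply(np.array(p)-o["eef_pos"])/.2
    cy=Rm.as_matrix()[:2,1]; y0=np.degrees(np.arctan2(cy[1],cy[0]))
    w=Rm.inv()*R.from_euler('z',((yaw if yaw is not None else y0)-y0+180)%360-180,degrees=True)*Rm
    # also level tool
    print("t",o["t"],"at",np.round(o["eef_pos"],4),"yaw",y0.round(2),"tz",Rm.as_matrix()[:,2].round(4),"F",np.round(o["contact_force"],1),"gw",round(o["gripper_width"],3)); print("d",d.round(4),"w",(w.as_rotvec()/np.pi).round(4))
E
python3 -c "
from h import *
go((.493,.3165,.22),-20.6); print(np.round(monitor.get_obs()['q'],2))"
```

```text
t 1.7 at [ 0.2084 -0.642   0.2313] yaw -72.02 tz [ 0.  0. -1.] F [-0.1  0.1 -0. ] gw 0.998
d [ 2.833  -4.1193  0.0566] w [ 0.     -0.     -0.2857]
[ 1.15  0.48  0.02  1.56 -0.01  1.11 -0.08]
```

All six keys are needed in every row.

>>> {"name": "jog_arm", "arguments": {
  "plan": [
    {"x": 0.5,"y": -0.5,"z": -0.3,"wx": 0,"wy": 0,"wz": 0},
    {"x": 1,"y": -1,"z": -0.3,"wx": 0,"wy": 0,"wz": 0},
    {"x": 1,"y": -1,"z": -0.3,"wx": 0,"wy": 0,"wz": 0},
    {"x": 1,"y": -1,"z": -0.3,"wx": 0,"wy": 0,"wz": 0},
    {"x": 1,"y": -1,"z": -0.3,"wx": 0,"wy": 0,"wz": 0},
    {"x": 1,"y": -1,"z": -0.3,"wx": 0,"wy": 0,"wz": 0},
    {"x": 1,"y": -1,"z": -0.3,"wx": 0,"wy": 0,"wz": 0},
    {"x": 1,"y": -1,"z": -0.3,"wx": 0,"wy": 0,"wz": 0},
    {"x": 1,"y": -1,"z": -0.3,"wx": 0,"wy": 0,"wz": 0}
  ],
  "hand": 1
}}

```text
t: 2.45
eef_pos: [0.3386, -0.3882, 0.2922]
tool_rot: [0.001, 0.987, 0.159, 0.001]
contact_force: [-1.0, -0.6, -0.5]
gripper_width: 0.998
```

>>> {"name": "jog_arm", "arguments": {
  "plan": [
    {"x": 1,"y": -1,"z": 0,"wx": 0,"wy": 0,"wz": 0},
    {"x": 1,"y": -1,"z": 0,"wx": 0,"wy": 0,"wz": 0},
    {"x": 1,"y": -1,"z": 0,"wx": 0,"wy": 0,"wz": 0},
    {"x": 1,"y": -1,"z": 0,"wx": 0,"wy": 0,"wz": 0},
    {"x": 1,"y": -1,"z": 0,"wx": 0,"wy": 0,"wz": 0},
    {"x": 1,"y": -1,"z": 0,"wx": 0,"wy": 0,"wz": 0},
    {"x": 1,"y": -1,"z": 0,"wx": 0,"wy": 0,"wz": 0},
    {"x": 1,"y": -1,"z": 0,"wx": 0,"wy": 0,"wz": 0},
    {"x": 1,"y": -1,"z": 0,"wx": 0,"wy": 0,"wz": 0}
  ]
}}

```text
t: 3.2
eef_pos: [0.4665, -0.1351, 0.292]
tool_rot: [0.001, 0.987, 0.16, 0.001]
contact_force: [-0.5, -1.4, 0.6]
gripper_width: 1.002
```

>>> {"name": "jog_arm", "arguments": {
  "plan": [
    {"x": 0.42,"y": -1,"z": 0,"wx": 0,"wy": 0,"wz": -0.04},
    {"x": 0.42,"y": -1,"z": 0,"wx": 0,"wy": 0,"wz": -0.08},
    {"x": 0.42,"y": -1,"z": 0,"wx": 0,"wy": 0,"wz": -0.12},
    {"x": 0.42,"y": -1,"z": 0,"wx": 0,"wy": 0,"wz": -0.16},
    {"x": 0.42,"y": -1,"z": 0,"wx": 0,"wy": 0,"wz": -0.2},
    {"x": 0.42,"y": -1,"z": 0,"wx": 0,"wy": 0,"wz": -0.24},
    {"x": 0.42,"y": -1,"z": 0,"wx": 0,"wy": 0,"wz": -0.286},
    {"x": 0.42,"y": -1,"z": 0,"wx": 0,"wy": 0,"wz": -0.286},
    {"x": 0.42,"y": -1,"z": 0,"wx": 0,"wy": 0,"wz": -0.286},
    {"x": 0.42,"y": -1,"z": 0,"wx": 0,"wy": 0,"wz": -0.286}
  ]
}}

```text
t: 4.03
eef_pos: [0.4833, 0.0788, 0.2915]
tool_rot: [0.001, 0.821, 0.571, -0.0]
contact_force: [-0.5, -0.1, -0.3]
gripper_width: 1.0
```

```bash
python3 -c "
from h import *
go((.493,.3165,.20),-20.6); print(np.round(monitor.get_obs()['q'],2))"
```

```text
t 4.0333 at [0.4833 0.0788 0.2915] yaw -20.39 tz [ 8.0e-04 -1.5e-03 -1.0e+00] F [-0.5 -0.1 -0.3] gw 1.0
d [ 1.1314 -0.3694  0.4555] w [ 0.     -0.      0.0012]
[ 0.25  0.16 -0.6   1.88  0.1   1.13 -0.74]
```

>>> {"name": "jog_arm", "arguments": {
  "plan": [
    {"x": 1,"y": -0.35,"z": 0.3,"wx": 0,"wy": 0,"wz": 0},
    {"x": 1,"y": -0.35,"z": 0.3,"wx": 0,"wy": 0,"wz": 0},
    {"x": 1,"y": -0.35,"z": 0.3,"wx": 0,"wy": 0,"wz": 0},
    {"x": 1,"y": -0.35,"z": 0.3,"wx": 0,"wy": 0,"wz": 0},
    {"x": 1,"y": -0.35,"z": 0.3,"wx": 0,"wy": 0,"wz": 0},
    {"x": 1,"y": -0.35,"z": 0.3,"wx": 0,"wy": 0,"wz": 0},
    {"x": 1,"y": -0.35,"z": 0.3,"wx": 0,"wy": 0,"wz": 0}
  ]
}}

```text
t: 4.62
eef_pos: [0.4865, 0.293, 0.2299]
tool_rot: [-0.0, 0.82, 0.572, -0.001]
contact_force: [0.5, -0.7, -0.2]
gripper_width: 1.0
```

```bash
python3 -c "
from h import *
go((.493,.3165,.17),-20.6); print(np.round(monitor.get_obs()['q'],2))"
```

```text
t 4.6167 at [0.4865 0.293  0.2299] yaw -20.22 tz [-1.6e-03 -7.0e-04 -1.0e+00] F [ 0.5 -0.7 -0.2] gw 1.0
d [ 0.1219 -0.0099  0.2992] w [0.     0.     0.0021]
[-0.12  0.38 -0.67  1.78  0.27  1.07 -1.24]
```

>>> {"name": "jog_arm", "arguments": {
  "plan": [
    {"x": 0.12,"y": -0.01,"z": 0.15,"wx": 0,"wy": 0,"wz": 0.002},
    {"x": 0.12,"y": -0.01,"z": 0.3,"wx": 0,"wy": 0,"wz": 0.002},
    {"x": 0.12,"y": -0.01,"z": 0.3,"wx": 0,"wy": 0,"wz": 0.002},
    {"x": 0.12,"y": -0.01,"z": 0.3,"wx": 0,"wy": 0,"wz": 0.002}
  ]
}}

```text
t: 4.95
eef_pos: [0.4931, 0.313, 0.1689]
tool_rot: [0.0, 0.823, 0.568, -0.003]
contact_force: [-0.1, -0.3, -0.1]
gripper_width: 1.001
```

```bash
python3 -c "
from ov import *
go((.493,.3165,.098),-20.6)
o=[]
for n,roi in(('scene',(180,130,260,230)),('top',(160,140,240,220))):
    im=cams.read_camera(n)[...,::-1].copy(); im=crop(im,roi,5)
    p=monitor.get_obs()['eef_pos']; q=(proj(n,p)-roi[:2]+.5)*5; cv2.circle(im,tuple(int(v) for v in q),4,(0,0,255),1)
    o.append(cv2.copyMakeBorder(im,0,500-im.shape[0],0,0,cv2.BORDER_CONSTANT))
cv2.imwrite('pics/above.png',np.hstack(o))"
```

```text
t 4.95 at [0.4931 0.313  0.1689] yaw -20.76 tz [-0.0042 -0.0041 -1.    ] F [-0.1 -0.3 -0.1] gw 1.001
d [ 0.0181 -0.0057  0.3546] w [-0.     -0.     -0.0009]
```

View pics/above.png

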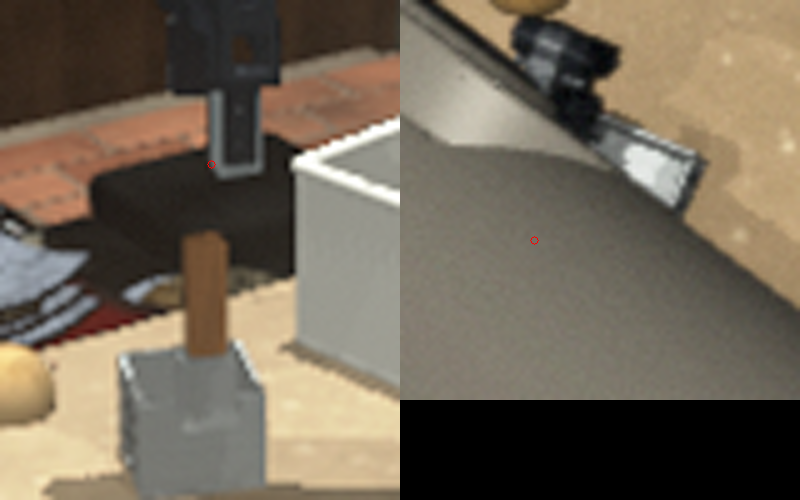

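The near finger hides the far one, and its column matches the expected offset from the TCP. The grip stands about 1 px left of the TCP, and the planned 3.5 mm correction covers that. Descending.

>>> {"name": "jog_arm", "arguments": {
  "plan": [
    {"x": 0.02,"y": -0.006,"z": 0.08,"wx": 0,"wy": 0,"wz": 0},
    {"x": 0.02,"y": -0.006,"z": 0.16,"wx": 0,"wy": 0,"wz": 0},
    {"x": 0.02,"y": -0.006,"z": 0.24,"wx": 0,"wy": 0,"wz": 0},
    {"x": 0.02,"y": -0.006,"z": 0.32,"wx": 0,"wy": 0,"wz": 0},
    {"x": 0.02,"y": -0.006,"z": 0.355,"wx": 0,"wy": 0,"wz": 0},
    {"x": 0.02,"y": -0.006,"z": 0.355,"wx": 0,"wy": 0,"wz": 0},
    {"x": 0.02,"y": -0.006,"z": 0.355,"wx": 0,"wy": 0,"wz": 0}
  ]
}}

```text
t: 5.63
eef_pos: [0.4951, 0.3189, 0.1012]
tool_rot: [0.0, 0.823, 0.568, 0.0]
contact_force: [-0.3, -0.8, -0.5]
gripper_width: 0.998
```

```bash
python3 -c "
from ov import *
go((.493,.3165,.098),-20.6)
o=[]
for n,roi in(('scene',(180,130,260,230)),):
    im=cams.read_camera(n)[...,::-1].copy(); im=crop(im,roi,5)
    p=monitor.get_obs()['eef_pos']; q=(proj(n,p)-roi[:2]+.5)*5; cv2.circle(im,tuple(int(v) for v in q),4,(0,0,255),1)
cv2.imwrite('pics/low.png',im)"
```

```text
t 5.6333 at [0.4951 0.3189 0.1012] yaw -20.78 tz [ 1.1e-03 -3.0e-04 -1.0e+00] F [-0.3 -0.8 -0.5] gw 0.998
d [-0.0149 -0.0057  0.0162] w [ 0.     0.    -0.001]
```

View pics/low.png

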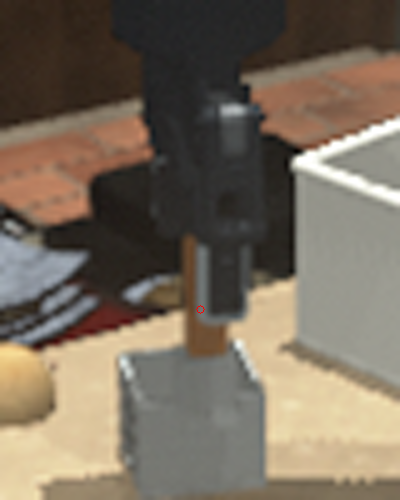

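>>> {"name": "jog_arm", "arguments": {
  "plan": [
    {"x": -0.012,"y": -0.006,"z": 0.015,"wx": 0,"wy": 0,"wz": -0.001},
    {"x": -0.012,"y": -0.006,"z": 0.015,"wx": 0,"wy": 0,"wz": -0.001},
    {"x": -0.012,"y": -0.006,"z": 0.015,"wx": 0,"wy": 0,"wz": -0.001}
  ]
}}

```text
t: 5.93
eef_pos: [0.4936, 0.3174, 0.0992]
tool_rot: [0.001, 0.822, 0.569, 0.001]
contact_force: [0.6, -0.5, -0.2]
gripper_width: 0.999
```

>>> {"name": "jog_arm", "arguments": {
  "plan": [
    {"x": 0,"y": 0,"z": 0,"wx": 0,"wy": 0,"wz": 0},
    {"x": 0,"y": 0,"z": 0,"wx": 0,"wy": 0,"wz": 0},
    {"x": 0,"y": 0,"z": 0,"wx": 0,"wy": 0,"wz": 0},
    {"x": 0,"y": 0,"z": 0,"wx": 0,"wy": 0,"wz": 0},
    {"x": 0,"y": 0,"z": 0,"wx": 0,"wy": 0,"wz": 0},
    {"x": 0,"y": 0,"z": 0,"wx": 0,"wy": 0,"wz": 0},
    {"x": 0,"y": 0,"z": 0,"wx": 0,"wy": 0,"wz": 0},
    {"x": 0,"y": 0,"z": 0,"wx": 0,"wy": 0,"wz": 0},
    {"x": 0,"y": 0,"z": 0,"wx": 0,"wy": 0,"wz": 0},
    {"x": 0,"y": 0,"z": 0,"wx": 0,"wy": 0,"wz": 0}
  ],
  "hand": -1,
  "grip_force": 60
}}

```text
t: 6.77
eef_pos: [0.4935, 0.3176, 0.0993]
tool_rot: [0.0, 0.822, 0.569, 0.001]
contact_force: [-0.3, 1.4, 2.0]
gripper_width: 0.179
```

```bash
python3 -c "
from ov import *
go((.493,.3165,.098),-20.6); print(monitor.get_obs()['torque'])"
```

```text
t 6.7667 at [0.4935 0.3176 0.0993] yaw -20.59 tz [ 2.7e-03  8.0e-04 -1.0e+00] F [-0.3  1.4  2. ] gw 0.179
d [-0.0062 -0.0006  0.0066] w [-0. -0.  0.]
[ 0.12436374  0.19102127 -0.03161601]
```

>>> {"name": "jog_arm", "arguments": {
  "plan": [
    {"x": 0,"y": 0,"z": -0.05,"wx": 0,"wy": 0,"wz": 0},
    {"x": 0,"y": 0,"z": -0.15,"wx": 0,"wy": 0,"wz": 0},
    {"x": 0,"y": 0,"z": -0.3,"wx": 0,"wy": 0,"wz": 0},
    {"x": 0,"y": 0,"z": -0.45,"wx": 0,"wy": 0,"wz": 0},
    {"x": 0,"y": 0,"z": -0.6,"wx": 0,"wy": 0,"wz": 0},
    {"x": 0,"y": 0,"z": -0.7,"wx": 0,"wy": 0,"wz": 0},
    {"x": 0,"y": 0,"z": -0.7,"wx": 0,"wy": 0,"wz": 0},
    {"x": 0,"y": 0,"z": -0.7,"wx": 0,"wy": 0,"wz": 0}
  ]
}}

```text
t: 7.43
eef_pos: [0.4936, 0.3176, 0.2407]
tool_rot: [0.001, 0.822, 0.569, 0.002]
contact_force: [0.2, 0.2, -2.9]
gripper_width: 0.179
```

```bash
python3 -c "
from ov import *
u=np.array([-np.sin(np.radians(10.7)),np.cos(np.radians(10.7))]); n=np.array([.4808,.0466])+u*.026; print(n)
go((*n,.24),10.7); print(monitor.get_obs()['torque'])"
```

```text
[0.47597267 0.07214793]
t 7.4333 at [0.4936 0.3176 0.2407] yaw -20.61 tz [ 0.0048  0.0016 -1.    ] F [ 0.2  0.2 -2.9] gw 0.179
d [-1.1799e+00  3.4970e-01  9.0000e-04] w [ 0.0006  0.0007 -0.1739]
[ 0.01307277  0.04394179 -0.01721678]
```

>>> {"name": "jog_arm", "arguments": {
  "plan": [
    {"x": -0.15,"y": 0.05,"z": 0,"wx": 0,"wy": 0,"wz": -0.025},
    {"x": -0.3,"y": 0.1,"z": 0,"wx": 0,"wy": 0,"wz": -0.05},
    {"x": -0.45,"y": 0.15,"z": 0,"wx": 0,"wy": 0,"wz": -0.075},
    {"x": -0.6,"y": 0.2,"z": 0,"wx": 0,"wy": 0,"wz": -0.1},
    {"x": -0.75,"y": 0.25,"z": 0,"wx": 0,"wy": 0,"wz": -0.13},
    {"x": -0.9,"y": 0.3,"z": 0,"wx": 0,"wy": 0,"wz": -0.16},
    {"x": -1,"y": 0.35,"z": 0,"wx": 0,"wy": 0,"wz": -0.174},
    {"x": -1,"y": 0.35,"z": 0,"wx": 0,"wy": 0,"wz": -0.174},
    {"x": -1,"y": 0.35,"z": 0,"wx": 0,"wy": 0,"wz": -0.174}
  ]
}}

```text
t: 8.18
eef_pos: [0.4879, 0.1036, 0.2388]
tool_rot: [0.001, 0.64, 0.769, 0.001]
contact_force: [-0.2, 1.5, -1.4]
gripper_width: 0.174
```

```bash
python3 -c "
from ov import *
go((.476,.0721,.24),10.7); print(np.round(monitor.get_obs()['q'],2))"
```

```text
t 8.1833 at [0.4879 0.1036 0.2388] yaw 10.48 tz [ 1.9e-03  7.0e-04 -1.0e+00] F [-0.2  1.5 -1.4] gw 0.174
d [-0.1442 -0.0871 -0.0061] w [ 0.      0.     -0.0012]
[ 0.31  0.26 -0.75  1.92  0.2   1.04 -0.34]
```

>>> {"name": "jog_arm", "arguments": {
  "plan": [
    {"x": -0.08,"y": -0.04,"z": 0,"wx": 0,"wy": 0,"wz": -0.001},
    {"x": -0.144,"y": -0.087,"z": 0.08,"wx": 0,"wy": 0,"wz": -0.001},
    {"x": -0.144,"y": -0.087,"z": 0.14,"wx": 0,"wy": 0,"wz": -0.001},
    {"x": -0.144,"y": -0.087,"z": 0.14,"wx": 0,"wy": 0,"wz": -0.001},
    {"x": -0.144,"y": -0.087,"z": 0.14,"wx": 0,"wy": 0,"wz": -0.001}
  ]
}}

```text
t: 8.6
eef_pos: [0.4754, 0.0736, 0.21]
tool_rot: [-0.001, 0.638, 0.77, 0.001]
contact_force: [-0.8, 0.9, -0.5]
gripper_width: 0.173
```

```bash
cat > look.py <<'E'
from ov import *
import sys
go((.476,.0721,.21),10.7)
G=monitor.get_obs()['eef_pos']+np.array([0,0,.0177]); yaw=10.7
S=frame(G,yaw); o=[]
N=frame((.4808,.0466,0),10.7)
for n,roi,k in(('scene',(255,85,345,205),5),('top',(275,140,345,220),5)):
    im=cams.read_camera(n)[...,::-1].copy(); cv2.imwrite(f'pics/{n}_{sys.argv[1]}.png',im); im=crop(im,roi,k)
    raw=im.copy()
    draw(im,n,box(S,(0,0,0),(.008,.009,.028)),roi,k,(0,255,0))
    draw(im,n,box(S,(.034,0,-.092),(.028,.03,.025)),roi,k,(0,0,255))
    draw(im,n,box(N,(0,0,.096),(.0035,.015,.008)),roi,k,(255,255,0))
    o.append(cv2.copyMakeBorder(im,0,600-im.shape[0],0,0,cv2.BORDER_CONSTANT))
cv2.imwrite(f'pics/look{sys.argv[1]}.png',np.hstack(o))
E
python3 look.py 1
```

```text
t 8.6 at [0.4754 0.0736 0.21  ] yaw 10.76 tz [-1.0e-04  1.5e-03 -1.0e+00] F [-0.8  0.9 -0.5] gw 0.173
d [-0.0079  0.0014  0.0001] w [-0.     -0.      0.0003]
```

View pics/look1.png

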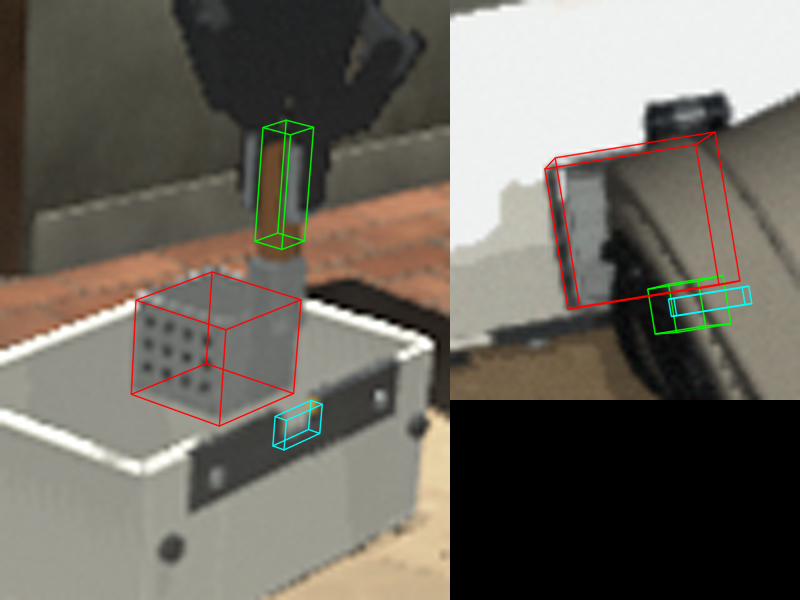

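The overlay matches the picture within about 1–2 px: the cup is over the tank's inside, and the slot is over the rim about 26 mm to the +y side of the notch (cyan). Lowering by feel.

>>> {"name": "jog_arm", "arguments": {
  "plan": [
    {"x": -0.007,"y": 0.002,"z": 0.02,"wx": 0,"wy": 0,"wz": 0},
    {"x": -0.007,"y": 0.002,"z": 0.04,"wx": 0,"wy": 0,"wz": 0},
    {"x": -0.007,"y": 0.002,"z": 0.06,"wx": 0,"wy": 0,"wz": 0},
    {"x": -0.007,"y": 0.002,"z": 0.07,"wx": 0,"wy": 0,"wz": 0},
    {"x": -0.007,"y": 0.002,"z": 0.07,"wx": 0,"wy": 0,"wz": 0}
  ]
}}

```text
t: 9.12
eef_pos: [0.4768, 0.0726, 0.1965]
tool_rot: [-0.0, 0.638, 0.77, 0.001]
contact_force: [-0.1, -0.8, -1.3]
gripper_width: 0.179
```

>>> {"name": "jog_arm", "arguments": {
  "plan": [
    {"x": 0,"y": 0,"z": 0.04,"wx": 0,"wy": 0,"wz": 0},
    {"x": 0,"y": 0,"z": 0.08,"wx": 0,"wy": 0,"wz": 0},
    {"x": 0,"y": 0,"z": 0.12,"wx": 0,"wy": 0,"wz": 0},
    {"x": 0,"y": 0,"z": 0.15,"wx": 0,"wy": 0,"wz": 0},
    {"x": 0,"y": 0,"z": 0.15,"wx": 0,"wy": 0,"wz": 0}
  ]
}}

```text
t: 9.53
eef_pos: [0.4757, 0.0723, 0.1648]
tool_rot: [-0.001, 0.637, 0.77, 0.0]
contact_force: [-0.4, -0.5, -2.0]
gripper_width: 0.177
```

```bash
python3 look.py 2
```

```text
t 9.5333 at [0.4757 0.0723 0.1648] yaw 10.79 tz [-0.0016  0.0015 -1.    ] F [-0.4 -0.5 -2. ] gw 0.177
d [-0.001   0.0009 -0.2258] w [-0.      0.      0.0005]
```

View pics/look2.png

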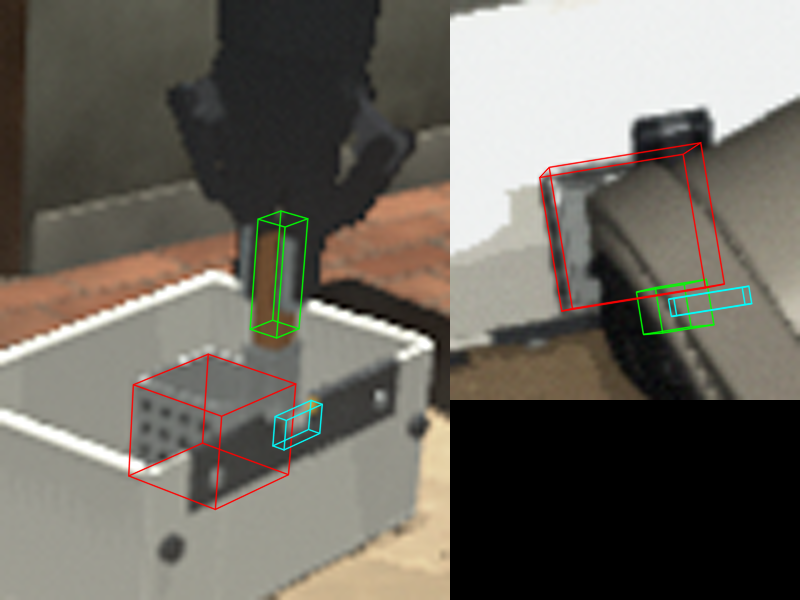

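The cup is inside the tank and the rim is free. Now past the lip height (contact at TCP ≈ 0.158 would mean the lip is on the bar).

>>> {"name": "jog_arm", "arguments": {
  "plan": [
    {"x": 0,"y": 0,"z": 0.015,"wx": 0,"wy": 0,"wz": 0},
    {"x": 0,"y": 0,"z": 0.03,"wx": 0,"wy": 0,"wz": 0},
    {"x": 0,"y": 0,"z": 0.045,"wx": 0,"wy": 0,"wz": 0},
    {"x": 0,"y": 0,"z": 0.055,"wx": 0,"wy": 0,"wz": 0},
    {"x": 0,"y": 0,"z": 0.055,"wx": 0,"wy": 0,"wz": 0}
  ]
}}

```text
t: 10.05
eef_pos: [0.4763, 0.0726, 0.1547]
tool_rot: [-0.001, 0.637, 0.77, 0.001]
contact_force: [-0.7, -0.1, -1.4]
gripper_width: 0.179
```

>>> {"name": "jog_arm", "arguments": {
  "plan": [
    {"x": 0,"y": 0,"z": 0.01,"wx": 0,"wy": 0,"wz": 0},
    {"x": 0,"y": 0,"z": 0.02,"wx": 0,"wy": 0,"wz": 0},
    {"x": 0,"y": 0,"z": 0.03,"wx": 0,"wy": 0,"wz": 0},
    {"x": 0,"y": 0,"z": 0.05,"wx": 0,"wy": 0,"wz": 0},
    {"x": 0,"y": 0,"z": 0.05,"wx": 0,"wy": 0,"wz": 0},
    {"x": 0,"y": 0,"z": 0.05,"wx": 0,"wy": 0,"wz": 0}
  ]
}}

```text
t: 10.55
eef_pos: [0.4761, 0.0726, 0.1444]
tool_rot: [-0.001, 0.637, 0.771, 0.0]
contact_force: [-0.8, -0.4, -0.3]
gripper_width: 0.179
```

>>> {"name": "jog_arm", "arguments": {
  "plan": [
    {"x": 0,"y": 0,"z": 0.02,"wx": 0,"wy": 0,"wz": 0},
    {"x": 0,"y": 0,"z": 0.04,"wx": 0,"wy": 0,"wz": 0},
    {"x": 0,"y": 0,"z": 0.05,"wx": 0,"wy": 0,"wz": 0},
    {"x": 0,"y": 0,"z": 0.05,"wx": 0,"wy": 0,"wz": 0}
  ]
}}

```text
t: 10.88
eef_pos: [0.4756, 0.0725, 0.1338]
tool_rot: [-0.001, 0.637, 0.771, -0.0]
contact_force: [0.1, 0.6, -1.2]
gripper_width: 0.178
```

The hook is straddling the bar. Contact with the rim top is expected at TCP ≈ 0.131, so I'll feel for it.

>>> {"name": "jog_arm", "arguments": {
  "plan": [
    {"x": 0,"y": 0,"z": 0.01,"wx": 0,"wy": 0,"wz": 0},
    {"x": 0,"y": 0,"z": 0.02,"wx": 0,"wy": 0,"wz": 0},
    {"x": 0,"y": 0,"z": 0.02,"wx": 0,"wy": 0,"wz": 0},
    {"x": 0,"y": 0,"z": 0.02,"wx": 0,"wy": 0,"wz": 0}
  ]
}}

```text
t: 11.22
eef_pos: [0.4759, 0.0727, 0.1311]
tool_rot: [-0.001, 0.637, 0.771, -0.0]
contact_force: [-5.3, -1.3, 15.1]
gripper_width: 0.182
```

```bash
python3 -c "
from h import *
go((.476,.0721,.13),10.7); print(np.round(monitor.get_obs()['torque'],2))"
```

```text
t 11.2167 at [0.4759 0.0727 0.1311] yaw 10.8 tz [-1.5e-03  5.0e-04 -1.0e+00] F [-5.3 -1.3 15.1] gw 0.182
d [-0.0029 -0.0001  0.0057] w [-0.      0.      0.0006]
[-0.37  1.32  0.07]
```

Contact at TCP 0.131 (grip 0.149), as expected for riding on the rim. Easing to a light press with a small −x shift, then sliding towards the notch.

>>> {"name": "jog_arm", "arguments": {
  "plan": [
    {"x": 0,"y": -0.004,"z": 0.001,"wx": 0,"wy": 0,"wz": 0},
    {"x": 0,"y": -0.004,"z": 0.001,"wx": 0,"wy": 0,"wz": 0},
    {"x": 0,"y": -0.004,"z": 0.001,"wx": 0,"wy": 0,"wz": 0}
  ]
}}

```text
t: 11.47
eef_pos: [0.4753, 0.0726, 0.1312]
tool_rot: [-0.001, 0.637, 0.771, -0.0]
contact_force: [-0.8, -1.4, 4.7]
gripper_width: 0.175
```

>>> {"name": "jog_arm", "arguments": {
  "plan": [
    {"x": -0.01,"y": 0,"z": 0.002,"wx": 0,"wy": 0,"wz": 0},
    {"x": -0.02,"y": 0,"z": 0.002,"wx": 0,"wy": 0,"wz": 0},
    {"x": -0.03,"y": 0,"z": 0.002,"wx": 0,"wy": 0,"wz": 0},
    {"x": -0.04,"y": 0,"z": 0.002,"wx": 0,"wy": 0,"wz": 0},
    {"x": -0.05,"y": 0,"z": 0.002,"wx": 0,"wy": 0,"wz": 0},
    {"x": -0.06,"y": 0,"z": 0.002,"wx": 0,"wy": 0,"wz": 0}
  ]
}}

```text
t: 11.97
eef_pos: [0.4782, 0.0615, 0.1311]
tool_rot: [-0.0, 0.637, 0.771, 0.001]
contact_force: [-1.0, 4.2, 4.6]
gripper_width: 0.18
```

```bash
python3 -c "
from h import *
go((.4808,.0466,.13),10.7); print(np.round(monitor.get_obs()['torque'],2))"
```

```text
t 11.9667 at [0.4782 0.0615 0.1311] yaw 10.83 tz [ 2.0e-04  1.8e-03 -1.0e+00] F [-1.   4.2  4.6] gw 0.18
d [-0.0758 -0.001   0.0056] w [-0.     -0.      0.0007]
[1.09 0.24 0.02]
```

>>> {"name": "jog_arm", "arguments": {
  "plan": [
    {"x": -0.01,"y": 0,"z": 0.002,"wx": 0,"wy": 0,"wz": 0},
    {"x": -0.02,"y": 0,"z": 0.002,"wx": 0,"wy": 0,"wz": 0},
    {"x": -0.03,"y": 0,"z": 0.002,"wx": 0,"wy": 0,"wz": 0},
    {"x": -0.04,"y": 0,"z": 0.002,"wx": 0,"wy": 0,"wz": 0},
    {"x": -0.05,"y": 0,"z": 0.002,"wx": 0,"wy": 0,"wz": 0}
  ]
}}

```text
t: 12.38
eef_pos: [0.4805, 0.0523, 0.131]
tool_rot: [-0.0, 0.637, 0.771, 0.001]
contact_force: [-1.8, 4.6, 4.3]
gripper_width: 0.178
```

>>> {"name": "jog_arm", "arguments": {
  "plan": [
    {"x": -0.005,"y": 0,"z": 0.003,"wx": 0,"wy": 0,"wz": 0},
    {"x": -0.01,"y": 0,"z": 0.003,"wx": 0,"wy": 0,"wz": 0},
    {"x": -0.015,"y": 0,"z": 0.003,"wx": 0,"wy": 0,"wz": 0},
    {"x": -0.015,"y": 0,"z": 0.003,"wx": 0,"wy": 0,"wz": 0}
  ]
}}

```text
t: 12.72
eef_pos: [0.4813, 0.0501, 0.1308]
tool_rot: [-0.001, 0.637, 0.771, 0.002]
contact_force: [-2.3, 4.0, 6.9]
gripper_width: 0.182
```

```bash
python3 -c "
from h import *
go((.4808,.0466,.13),10.7); print(np.round(monitor.get_obs()['torque'],2))"
```

```text
t 12.7167 at [0.4813 0.0501 0.1308] yaw 10.86 tz [ 0.0017  0.0041 -1.    ] F [-2.3  4.   6.9] gw 0.182
d [-0.0169 -0.0056  0.0038] w [-0.     -0.      0.0009]
[1.15 0.51 0.02]
```

>>> {"name": "jog_arm", "arguments": {
  "plan": [
    {"x": -0.005,"y": -0.003,"z": 0.003,"wx": 0,"wy": 0,"wz": 0},
    {"x": -0.01,"y": -0.003,"z": 0.003,"wx": 0,"wy": 0,"wz": 0},
    {"x": -0.01,"y": -0.003,"z": 0.003,"wx": 0,"wy": 0,"wz": 0}
  ]
}}

```text
t: 12.97
eef_pos: [0.4813, 0.0481, 0.1303]
tool_rot: [-0.001, 0.637, 0.771, 0.002]
contact_force: [-0.1, 0.0, -2.2]
gripper_width: 0.176
```

>>> {"name": "jog_arm", "arguments": {
  "plan": [
    {"x": -0.005,"y": 0,"z": 0.004,"wx": 0,"wy": 0,"wz": 0},
    {"x": -0.01,"y": 0,"z": 0.004,"wx": 0,"wy": 0,"wz": 0},
    {"x": -0.01,"y": 0,"z": 0.004,"wx": 0,"wy": 0,"wz": 0}
  ]
}}

```text
t: 13.22
eef_pos: [0.4812, 0.0449, 0.1288]
tool_rot: [-0.001, 0.637, 0.771, 0.001]
contact_force: [0.2, 0.3, -1.8]
gripper_width: 0.179
```

The hook has found the notch: support vanished at y ≈ 0.048, matching the seen 0.0466, and z is falling. Centring a little and lowering onto the catches.

>>> {"name": "jog_arm", "arguments": {
  "plan": [
    {"x": 0.005,"y": 0,"z": 0.003,"wx": 0,"wy": 0,"wz": 0},
    {"x": 0.005,"y": 0,"z": 0.007,"wx": 0,"wy": 0,"wz": 0},
    {"x": 0.005,"y": 0,"z": 0.01,"wx": 0,"wy": 0,"wz": 0},
    {"x": 0.005,"y": 0,"z": 0.012,"wx": 0,"wy": 0,"wz": 0},
    {"x": 0.005,"y": 0,"z": 0.012,"wx": 0,"wy": 0,"wz": 0}
  ]
}}

```text
t: 13.63
eef_pos: [0.4809, 0.0459, 0.1263]
tool_rot: [-0.001, 0.637, 0.771, 0.001]
contact_force: [0.7, -0.4, -1.0]
gripper_width: 0.176
```

```bash
python3 -c "
from h import *
go((.4808,.0466,.126),10.7); print(np.round(monitor.get_obs()['torque'],2))"
```

```text
t 13.6333 at [0.4809 0.0459 0.1263] yaw 10.82 tz [ 5.0e-04  3.3e-03 -1.0e+00] F [ 0.7 -0.4 -1. ] gw 0.176
d [ 0.0035 -0.      0.0015] w [-0.     -0.      0.0007]
[ 0.01  0.05 -0.02]
```

>>> {"name": "jog_arm", "arguments": {
  "plan": [
    {"x": 0,"y": 0,"z": 0.003,"wx": 0,"wy": 0,"wz": 0},
    {"x": 0,"y": 0,"z": 0.006,"wx": 0,"wy": 0,"wz": 0},
    {"x": 0,"y": 0,"z": 0.006,"wx": 0,"wy": 0,"wz": 0}
  ]
}}

```text
t: 13.88
eef_pos: [0.4809, 0.046, 0.1251]
tool_rot: [-0.001, 0.637, 0.771, 0.001]
contact_force: [-0.2, -0.8, -1.3]
gripper_width: 0.181
```

>>> {"name": "jog_arm", "arguments": {
  "plan": [
    {"x": 0,"y": 0,"z": 0.003,"wx": 0,"wy": 0,"wz": 0},
    {"x": 0,"y": 0,"z": 0.006,"wx": 0,"wy": 0,"wz": 0},
    {"x": 0,"y": 0,"z": 0.006,"wx": 0,"wy": 0,"wz": 0}
  ]
}}

```text
t: 14.13
eef_pos: [0.4811, 0.0462, 0.124]
tool_rot: [-0.001, 0.637, 0.771, 0.002]
contact_force: [0.2, 0.5, 0.9]
gripper_width: 0.177
```

Light contact with the catches begins at TCP ≈ 0.124. Pressing gently in small steps.

>>> {"name": "jog_arm", "arguments": {
  "plan": [
    {"x": 0,"y": 0,"z": 0.002,"wx": 0,"wy": 0,"wz": 0},
    {"x": 0,"y": 0,"z": 0.004,"wx": 0,"wy": 0,"wz": 0},
    {"x": 0,"y": 0,"z": 0.004,"wx": 0,"wy": 0,"wz": 0}
  ]
}}

```text
t: 14.38
eef_pos: [0.4813, 0.0462, 0.1234]
tool_rot: [-0.001, 0.637, 0.771, 0.002]
contact_force: [-0.2, 0.8, 3.3]
gripper_width: 0.181
```

>>> {"name": "jog_arm", "arguments": {
  "plan": [
    {"x": 0,"y": 0,"z": 0.003,"wx": 0,"wy": 0,"wz": 0},
    {"x": 0,"y": 0,"z": 0.005,"wx": 0,"wy": 0,"wz": 0},
    {"x": 0,"y": 0,"z": 0.005,"wx": 0,"wy": 0,"wz": 0}
  ]
}}

```text
t: 14.63
eef_pos: [0.4817, 0.0463, 0.1227]
tool_rot: [-0.0, 0.637, 0.771, 0.002]
contact_force: [-0.5, 0.1, 5.3]
gripper_width: 0.177
```

>>> {"name": "jog_arm", "arguments": {
  "plan": [
    {"x": 0,"y": -0.002,"z": 0.004,"wx": 0,"wy": 0,"wz": 0},
    {"x": 0,"y": -0.002,"z": 0.007,"wx": 0,"wy": 0,"wz": 0},
    {"x": 0,"y": -0.002,"z": 0.007,"wx": 0,"wy": 0,"wz": 0}
  ]
}}

```text
t: 14.88
eef_pos: [0.4819, 0.0464, 0.1214]
tool_rot: [0.0, 0.637, 0.771, 0.003]
contact_force: [2.7, 1.7, -2.6]
gripper_width: 0.172
```

>>> {"name": "jog_arm", "arguments": {
  "plan": [
    {"x": 0,"y": -0.001,"z": 0.004,"wx": 0,"wy": 0,"wz": 0},
    {"x": 0,"y": -0.001,"z": 0.007,"wx": 0,"wy": 0,"wz": 0},
    {"x": 0,"y": -0.001,"z": 0.007,"wx": 0,"wy": 0,"wz": 0}
  ]
}}

```text
t: 15.13
eef_pos: [0.482, 0.0464, 0.12]
tool_rot: [0.0, 0.637, 0.771, 0.003]
contact_force: [1.6, -0.1, 2.7]
gripper_width: 0.176
```

>>> {"name": "jog_arm", "arguments": {
  "plan": [
    {"x": 0,"y": -0.002,"z": 0.004,"wx": 0,"wy": 0,"wz": 0},
    {"x": 0,"y": -0.002,"z": 0.008,"wx": 0,"wy": 0,"wz": 0},
    {"x": 0,"y": -0.002,"z": 0.008,"wx": 0,"wy": 0,"wz": 0}
  ]
}}

```text
t: 15.38
eef_pos: [0.4818, 0.0464, 0.1183]
tool_rot: [0.0, 0.637, 0.771, 0.003]
contact_force: [1.3, -0.2, 1.7]
gripper_width: 0.18
```

```bash
python3 -c "
from h import *
go((.4808,.0466,.115),10.7); print(np.round(monitor.get_obs()['torque'],2))"
```

```text
t 15.3833 at [0.4818 0.0464 0.1183] yaw 10.83 tz [ 0.0046  0.0043 -1.    ] F [ 1.3 -0.2  1.7] gw 0.18
d [ 0.002  -0.0049  0.0167] w [-0.     -0.      0.0007]
[ 0.09 -0.34  0.02]
```

>>> {"name": "jog_arm", "arguments": {
  "plan": [
    {"x": 0,"y": -0.002,"z": 0.005,"wx": 0,"wy": 0,"wz": 0},
    {"x": 0,"y": -0.002,"z": 0.01,"wx": 0,"wy": 0,"wz": 0},
    {"x": 0,"y": -0.002,"z": 0.01,"wx": 0,"wy": 0,"wz": 0}
  ]
}}

```text
t: 15.63
eef_pos: [0.4803, 0.0459, 0.1155]
tool_rot: [-0.0, 0.637, 0.771, 0.002]
contact_force: [-0.0, 0.0, -1.9]
gripper_width: 0.181
```

>>> {"name": "jog_arm", "arguments": {
  "plan": [
    {"x": 0,"y": 0,"z": 0.003,"wx": 0,"wy": 0,"wz": 0},
    {"x": 0,"y": 0,"z": 0.006,"wx": 0,"wy": 0,"wz": 0},
    {"x": 0,"y": 0,"z": 0.006,"wx": 0,"wy": 0,"wz": 0}
  ]
}}

```text
t: 15.88
eef_pos: [0.4803, 0.046, 0.1151]
tool_rot: [-0.0, 0.637, 0.771, 0.002]
contact_force: [-3.5, -0.8, 13.5]
gripper_width: 0.179
```

The hook bottomed at TCP 0.1151, exactly 16 mm below riding height, with force rising to 13 N there. Easing off, opening, and backing straight up.

>>> {"name": "jog_arm", "arguments": {
  "plan": [
    {"x": 0,"y": 0,"z": 0,"wx": 0,"wy": 0,"wz": 0},
    {"x": 0,"y": 0,"z": 0,"wx": 0,"wy": 0,"wz": 0},
    {"x": 0,"y": 0,"z": 0,"wx": 0,"wy": 0,"wz": 0}
  ]
}}

```text
t: 16.13
eef_pos: [0.4801, 0.046, 0.1152]
tool_rot: [-0.0, 0.637, 0.771, 0.002]
contact_force: [-2.1, -1.2, 4.2]
gripper_width: 0.179
```

>>> {"name": "jog_arm", "arguments": {
  "plan": [
    {"x": 0,"y": 0,"z": 0,"wx": 0,"wy": 0,"wz": 0},
    {"x": 0,"y": 0,"z": 0,"wx": 0,"wy": 0,"wz": 0},
    {"x": 0,"y": 0,"z": 0,"wx": 0,"wy": 0,"wz": 0},
    {"x": 0,"y": 0,"z": 0,"wx": 0,"wy": 0,"wz": 0},
    {"x": 0,"y": 0,"z": 0,"wx": 0,"wy": 0,"wz": 0},
    {"x": 0,"y": 0,"z": 0,"wx": 0,"wy": 0,"wz": 0},
    {"x": 0,"y": 0,"z": 0,"wx": 0,"wy": 0,"wz": 0},
    {"x": 0,"y": 0,"z": 0,"wx": 0,"wy": 0,"wz": 0}
  ],
  "hand": 1
}}

```text
t: 16.8
eef_pos: [0.4801, 0.046, 0.1152]
tool_rot: [-0.0, 0.637, 0.771, 0.002]
contact_force: [0.5, 0.4, 0.4]
gripper_width: 1.003
```

>>> {"name": "jog_arm", "arguments": {
  "plan": [
    {"x": 0,"y": 0,"z": -0.08,"wx": 0,"wy": 0,"wz": 0},
    {"x": 0,"y": 0,"z": -0.2,"wx": 0,"wy": 0,"wz": 0},
    {"x": 0,"y": 0,"z": -0.35,"wx": 0,"wy": 0,"wz": 0},
    {"x": 0,"y": 0,"z": -0.5,"wx": 0,"wy": 0,"wz": 0},
    {"x": 0,"y": 0,"z": -0.7,"wx": 0,"wy": 0,"wz": 0},
    {"x": -0.3,"y": 0,"z": -0.8,"wx": 0,"wy": 0,"wz": 0},
    {"x": -0.6,"y": 0,"z": -0.8,"wx": 0,"wy": 0,"wz": 0},
    {"x": -1,"y": 0,"z": -0.8,"wx": 0,"wy": 0,"wz": 0},
    {"x": -1,"y": 0,"z": -0.8,"wx": 0,"wy": 0,"wz": 0},
    {"x": -1,"y": 0,"z": -0.8,"wx": 0,"wy": 0,"wz": 0},
    {"x": -1,"y": 0,"z": -0.8,"wx": 0,"wy": 0,"wz": 0}
  ]
}}

```text
t: 17.72
eef_pos: [0.5174, -0.1601, 0.2743]
tool_rot: [0.001, 0.642, 0.767, 0.0]
contact_force: [0.1, -0.1, -0.4]
gripper_width: 0.998
```

```bash
python3 - <<'E'
from ov import *
go((.48,.046,.25))
N=frame((.4808,.0466,0),10.7); o=[]
for n,roi,k in(('scene',(270,125,350,225),5),('top',(280,150,360,225),5)):
    im=cams.read_camera(n)[...,::-1].copy(); cv2.imwrite(f'pics/{n}_end.png',im); raw=crop(im,roi,k); im=raw.copy()
    draw(im,n,box(N,(0,0,.133),(.008,.009,.028)),roi,k,(0,255,0))
    draw(im,n,box(N,(.034,0,.041),(.028,.03,.025)),roi,k,(0,0,255))
    o.append(cv2.copyMakeBorder(im if n=='top' else im,0,500-im.shape[0],0,0,cv2.BORDER_CONSTANT))
cv2.imwrite('pics/end.png',np.hstack(o))
a=finder.place_of("scene","strainer_grip");b=finder.place_of("top","strainer_grip");print(a,b)
if a and b: print(tri(a[0]["location"],b[0]["location"]))
for t in("sander","shell"): 
  for n in("scene","top"): print(t,n,[np.round(d["location"],1).tolist() for d in finder.place_of(n,t)[:1]])
E
```

```text
t 17.7167 at [ 0.5174 -0.1601  0.2743] yaw 10.18 tz [ 1.6e-03 -3.0e-04 -1.0e+00] F [ 0.1 -0.1 -0.4] gw 0.998
d [ 1.0474 -0.0019  0.1208] w [0. 0. 0.]
[{'location': [313.2, 154.8], 'confidence': 0.61}] [{'location': [330.3, 194.2], 'confidence': 0.78}]
(array([0.4904403 , 0.0445582 , 0.13202997]), [np.float64(0.1189872056759448), np.float64(0.19136927074338883)])
sander scene [[303.2, 231.5]]
sander top [[257.6, 249.2]]
shell scene [[180.9, 213.6]]
shell top [[187.9, 130.8]]
```

View pics/end.png

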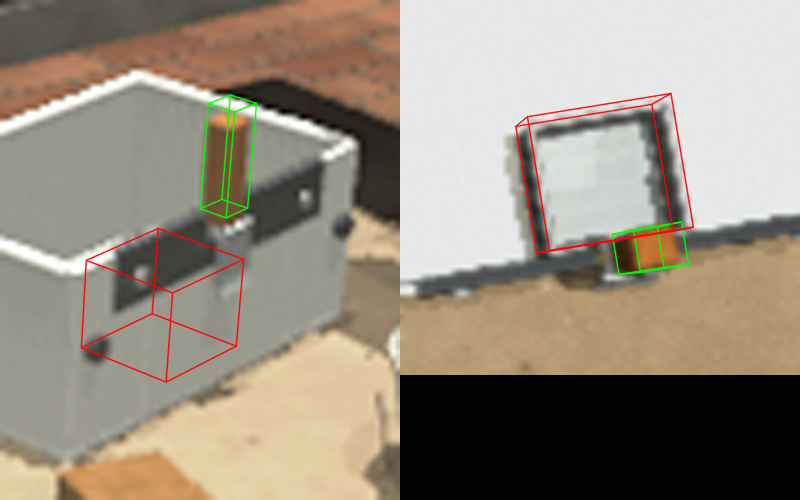

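The final picture shows the cup hanging upright inside the tank. The hook's lip fills the notch at scene crop ~(232,250), and the gripper is well clear. The grip triangulates to z = 0.132 against 0.133 expected, and the sander and shell haven't moved.

```bash
python3 -c "
from h import *
print(bot.hand_in(), monitor.get_obs()['t'])"
```

```text
the job is handed in; nothing more can be done
the job is handed in; nothing more can be done
```

The strainer cup hangs inside the tank with its hook pressed home in the notch, and I handed the job in after about 18 s. I took the cup by its grip and lowered the hook over the front rim about 26 mm to the +y side of the notch. I then slid it along under a light press until it dropped in, and pressed it down gently.

**Checks that agreed**
- **Riding height:** the hook touched the rim at a tool height of 0.131 m, as expected.
- **Notch:** the hook dropped in at y ≈ 0.048 m, close to the 0.0466 m seen in the pictures.
- **Catches:** the push peaked at about 5 N in the readings, then fell away as the catches gave.
- **Home:** the hook bottomed at 0.1151 m, which is 16 mm below the rim. I was pressing with about 13 N there, then eased off before letting go.
- **Grip height:** after release the grip measured 0.132 m high, against 0.133 m expected, and the cup looked upright.
- **Bystanders:** the sanding block and the eggshell look unmoved to within a few pixels, and the gripper is clear of everything.

**Checks that disagreed**
- **Grip size:** in the pictures the grip looked smaller than stated, and its top measured 0.135 m instead of 0.145 m. I took the grasp height from the text.
- **Final x position:** the finder's last reading of the grip was about 9 mm off in x from where the tool released it. It had read about 7 mm too far in x at the start too.
- **Catch position:** I did not see the catches themselves after the press. That they closed over the hook is judged from the force and the depth.

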